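# Hold the grinding ball's tray under the viewing lamp

## Robot

A 7-joint arm with a two-finger parallel gripper is mounted at the origin on the work surface. World frame = base frame: x ahead of the robot, y to its left, z up, the work surface at z = 0. Lengths are in m, angles in rad, forces in N, time in s.
With the tool pointing down it reaches from about 0.4 to 0.875 m from the base axis. Payload 19.3 kg.
Tool frame: the origin (TCP) lies on the mounting face of the last link; the fingertips stand 173 mm ahead of it and the grasp point (between the pads) lies 155 mm ahead of it (bot.grip_point_offset is the distance from the TCP to the grasp point, in m); z points along the fingers, y is the line along which they close (so a half turn about z gives the same grasp; the last joint's range is limited). The gripper opens to 85 mm and grips with 20 to 120 N. Pads are 22 mm wide; open, the fingers measure 114 mm over their backs; the gripper's body (76 mm by 85 mm) begins 54 mm behind the grasp point. The pads swing forward as they close: fully open they stand 13 mm farther back than shut.
Start: joints at [1.092, 0.521, -0.036, 1.599, 0.021, 1.021, -0.113], TCP at [0.248, -0.574, 0.405] pointing down, gripper open.
Joint ranges: [-2.91, 2.91], [-0.3, 2.13], [-1.5, 1.42], [0.17, 2.43], [-1.26, 4.41], [0.16, 1.93], [-2.52, 2.52]. Speed limits (rad/s): [1.89, 1.89, 2.39, 2.39, 3.01, 3.01, 3.01].

## Interface

Orientations are given as [roll, pitch, yaw] about the fixed x, y, z axes, in that order (R = Rz(yaw) Ry(pitch) Rx(roll)).
In Python, from workcell import bot gives the robot as it stands.
- The arm moves only by the tool arm_command, never from a script. Its argument "deltas" is a list of rows, each a list of 3 entries, a list of its own where there are three numbers: the shift along the tool's x, y, z in cm, then the turn, a rotation vector about the tool's x, y, z in rad, then the finger opening in cm, from 0 to 8.54. In form: [[[tx, ty, tz], [rx, ry, rz], claw], ...]. A call has 1 to 20 rows; each row shifts and turns the commanded pose from where the row before left it, along the tool's axes as they then stand; what a row does not reach is not made up. A row lasts 1/10 s, in which the tool goes at most 50 mm and 8.59 degrees, less where a joint would pass 70% of its speed; a pose out of reach is approached as far as the arm can. A call with a gripper value outside its range is refused whole. The fingers move at their own pace and stop on an object; "newtons" is the grip in N (left out, the last holds). Time passes only in rows, so rows that do not move let the fingers close. It gives the time, the measured TCP pose, the force, the opening and the grip force at its end, in the units of the state.
- bot.observe(): the state, without advancing time (a new reading comes with each control period).
- bot.grab_frame(name): name is "side" or "top"; returns a dict with "frame" (384x512x3 uint8, red, green, blue), "K" (3x3 intrinsics, pixels), "rvec" (rotation vector, rad) and "tvec" (3), from world to camera coordinates, as OpenCV has them. Camera axes: x right, y down, z forward; pixel columns grow to the right and rows downward; lengths in m; the calibration is good to about 2 mm. A picture is of the moment at which its call begins. There is no depth.
- bot.job_done(): hands the job in; it is judged then, once.
Trained networks look in a picture, given as the dict that the camera call returned (one of the last four; its "shot" number tells which), for a name from the list of things; names that differ only in an ending like _2 or _b are one class to them, and where a whole thing is asked for, a point or a joint stands for the part that bears it (a point fixed in the world has none). Each returns a list of dicts, best first, with "p" (0 to 1); they miss things now and then, are a little off and sometimes report something else, mostly with a low value. They report only what shows in the picture. A call takes as long as a camera call.
- bot.find_in(name, picture): "rect" ([left, top, width, height] in pixels, round what is visible of it).
- bot.mark_of(name, picture): "at" ([column, row] in pixels: a listed point, or the origin of a listed thing).
The state is a dict: "clock": time; "qpos": joint angles; "qd": joint speeds; "joint_efforts": joint torques, N m; "position": TCP position; "tool_rot": TCP orientation; "force": force on the tool from outside, world axes, zero at the start; "moment": the same for the moment, N m; "grip_width": finger opening in m; "finger_force": force on a finger pad.
Only numpy, scipy, OpenCV 4.12 (cv2) and the standard library are available. Lean on these libraries where they do the work, as an engineer would, in place of code of your own. Each camera call takes 0.05 s, during which the arm holds its last target. There are 200 camera calls.

## Task

Switch the viewing lamp on by pushing its red-tipped toggle all the way over, away from the robot's side of the bench; then take the white tray that has the steel grinding ball in it by its blue handle and carry it to the viewer without letting the ball out of its round pocket. Finish while still holding the tray in the gripper, steady and level, with the ball over the middle of the round mirror and about 6 cm above it, the tray touching nothing else. Leave the lamp on and the empty tray and everything else on the bench where they are.

Things in the scene. Friction and masses are not known exactly. Their poses are not given: they have to be found in the camera images.
- switch (a joint): toggle lever of the lamp: a steel rod with a red ball (26 mm across) at its end on the viewer's base, swinging about a level hinge; 0 rad = off (leaning 0.5 rad to the viewer's -x, the robot's side), 1.0 = fully on (leaning 0.5 rad to +x). It starts at 0 to 0.15, needs about 1.5 N at the ball, stays where left
- switch_tip (a point): centre of the toggle's red ball, 50 mm from the hinge; off, it stands about 98 mm above the bench; from 0 to 1 rad it travels 48 mm along the viewer's +x, rising and sinking 6 mm on the way. The hinge is 54 mm above the bench and 24 mm to the viewer's +x of the off position; its block's top is 57 mm above the bench
- mirror (a point): centre of the upper face of the round mirror (94 mm across, tipped 0.15 rad towards the robot's side, highest edge 7 mm above this point), about 90 mm above the bench on the viewer. Axes: z up, x away from the robot's side (the viewer's). The toggle's hinge is 10 mm to -x and 115 mm to -y of it. The lamp leans in from its +x +y side
- tray_handle (a point): centre of the upright blue handle of the tray that holds the ball: a fin 40 mm long (x), 12 mm thick (y), 48 mm tall (z), its centre 28 mm above the tray's underside. Tray: white, 130 x 76 mm, border 9 mm high, floor 4 mm thick, about 150 g, loose. x points along the tray from the handle to the pocket, z up; 33 mm from the tray's handle end
- tray_pocket (a point): where the ball's centre is when it sits in the middle of the tray's pocket: 67 mm from the handle's centre along the tray's x and 14 mm above the tray's underside. The pocket is a blue ring, 26 mm inside, rim 3 mm high round a yellow floor, 30 mm from the tray's far end. Axes as the handle's
- ball_center (a point): centre of the dark steel ball, 20 mm across, about 33 g, loose in the tray's pocket with a few mm of play; it rolls over the pocket's rim if the tray is tipped by about 45 degrees or jerked
- tray: the tray that holds the ball; its origin is the centre of its underside, axes as the handle's (the handle's centre is 32 mm to -x and 28 mm up)
- spare_handle (a point): centre of the handle of a second, identical but empty tray; leave it alone
- viewer: the lamp viewer, fixed: white base 138 x 208 mm, 32 mm high, mirror, toggle, gooseneck lamp; origin under the middle of its base, axes as the mirror's. Lamp head (87 mm wide) about 85 mm to +x and 110 mm to +y of the mirror, its lowest edge about 160 mm above the mirror; its neck rises 55 mm to +x and 40 mm to +y of the mirror
- dish: flat glass dish, 90 mm across, 16 mm high, loose; origin under its centre; leave it alone
- marker: white marker pen with red cap, 139 x 15 mm, loose; leave it alone
- reagent: amber bottle with red cap, 60 mm across, 130 mm tall, loose; origin under its centre; leave it alone
- washbottle: white wash bottle with blue cap and spout, 72 mm across, 215 mm tall, loose; origin under its centre; leave it alone
- beadjar: clear jar with black cap, 70 mm across, 85 mm tall, loose; origin under its centre; leave it alone

How it is judged:
By the outcome, as a careful person would: the job done as asked, in the order asked, and still so for the second after the job is handed in, while the arm keeps its last pose, push and grip.
It also fails if it takes over 58 s, if anything falls off the work surface, if the arm or the gripper's body presses on something with over 40 N, if the wrist force passes 120 N, or if a joint passes its speed limit or range.

## Working session

There is one attempt and no reset: what is moved stays moved. The work goes in short steps, Python scripts to look and compute and a tool call to move; the robot and the scene stay as the last step left them, time stands still between calls to the robot, and variables do not carry over. Pictures are saved under pics/ and viewed, at most 10 in all, crops included, and the job is handed in when it is done.

Besides the shell and the picture viewer there is one more tool, called after "Request:" in YAML: its name, and indented under it one key for each argument. arm_command: Moves the arm, as the interface text tells. Its arguments: {"type":"object","properties":{"deltas":{"type":"array","items":{"type":"array"}},"newtons":{"type":"number"}},"required":["deltas"]}

```bash
mkdir -p pics
cat > h.py <<'E'
import numpy as np, cv2
from scipy.spatial.transform import Rotation as R
from workcell import bot
def cam(p):
    Rm=cv2.Rodrigues(np.array(p["rvec"],float))[0]; t=np.array(p["tvec"],float).ravel(); return np.array(p["K"]),Rm,t
def ray(p,uv):
    K,Rm,t=cam(p); d=Rm.T@np.linalg.solve(K,[uv[0],uv[1],1.]); return -Rm.T@t,d/np.linalg.norm(d)
def atz(p,uv,z):
    c,d=ray(p,uv); return c+d*(z-c[2])/d[2]
def tri(p,a,q,b):
    c1,d1=ray(p,a);c2,d2=ray(q,b)
    s=np.linalg.lstsq(np.c_[d1,-d2],c2-c1,rcond=None)[0]
    x,y=c1+d1*s[0],c2+d2*s[1]; return (x+y)/2,np.linalg.norm(x-y)
def proj(p,X):
    return cv2.projectPoints(np.array(X,float).reshape(-1,3),np.array(p["rvec"],float),np.array(p["tvec"],float),np.array(p["K"],float),None)[0].reshape(-1,2)
def save(p,n,crop=None,s=1):
    f=p["frame"][:,:,::-1]
    if crop: l,t,w,h=crop; f=f[t:t+h,l:l+w]
    cv2.imwrite(n,cv2.resize(f,None,fx=s,fy=s,interpolation=cv2.INTER_CUBIC))
E
python3 - <<'E'
from h import *
np.set_printoptions(precision=4,suppress=True)
s=bot.grab_frame("side");t=bot.grab_frame("top")
save(s,"pics/s0.png",s=1.5);save(t,"pics/t0.png",s=1.5)
Z=dict(switch_tip=.098,mirror=.09,tray_handle=.028,tray_pocket=.014,ball_center=.014,spare_handle=.028,viewer=0,tray=0,dish=0,reagent=0,washbottle=0,beadjar=0,marker=0)
for n,z in Z.items():
    a=bot.mark_of(n,s);b=bot.mark_of(n,t)
    print(n)
    for l,m,p in(("s",a,s),("t",b,t)):
        for d in m[:2]: print("  ",l,round(d["p"],2),np.round(d["at"],1),atz(p,d["at"],z))
    if a and b: print("  tri",*tri(s,a[0]["at"],t,b[0]["at"]))
print(bot.observe(),bot.grip_point_offset)
E
```

```text
switch_tip
   s 0.5 [242.3 200.3] [0.5492 0.1405 0.098 ]
   t 0.38 [237.4 185.3] [0.5499 0.1493 0.098 ]
  tri [0.5479 0.1486 0.1034] 0.0029449620115595434
mirror
   s 0.74 [223.8 228.2] [0.5538 0.2632 0.09  ]
tray_handle
   s 0.81 [301.  152.1] [ 0.4889 -0.3546  0.028 ]
   s 0.31 [234.4 162.1] [ 0.6962 -0.191   0.028 ]
   t 0.63 [371.9 203.4] [ 0.4916 -0.3375  0.028 ]
  tri [ 0.4884 -0.3353  0.037 ] 0.005540101678006798
tray_pocket
   s 0.73 [282.  149.7] [ 0.5685 -0.3794  0.014 ]
   s 0.43 [220.6 226.1] [0.6051 0.1634 0.014 ]
   t 0.58 [378.3 184. ] [ 0.5642 -0.3669  0.014 ]
  tri [ 0.5643 -0.3645  0.0212] 0.0016708405925949042
ball_center
   s 0.35 [281.9 152.8] [ 0.5619 -0.3523  0.014 ]
   t 0.6 [374.4 184.1] [ 0.5638 -0.3525  0.014 ]
  tri [ 0.5629 -0.3527  0.0137] 0.0017802412488003277
spare_handle
   s 0.6 [293.4 186.8] [ 0.4576 -0.0932  0.028 ]
   t 0.89 [304.6 215.6] [ 0.4467 -0.0919  0.028 ]
   t 0.61 [376.1 193.3] [ 0.5286 -0.3537  0.028 ]
  tri [ 0.4518 -0.0907  0.0301] 0.010485520518276798
viewer
   s 0.81 [222.5 245.7] [0.5748 0.2253 0.    ]
   t 0.96 [216.8 178.4] [0.58
[... 1026 characters left out ...]
 0.01882598182414256
marker
   s 0.9 [311.6 242.9] [0.3523 0.1344 0.    ]
   t 0.58 [245.6 240.2] [0.3562 0.1232 0.    ]
  tri [ 0.3547  0.1234 -0.009 ] 0.0023050671860014612
{'clock': 1.4, 'qpos': array([ 1.0918,  0.5214, -0.0363,  1.5995,  0.0212,  1.0211, -0.1128]), 'qd': array([ 0.0022, -0.0007,  0.0013, -0.0007,  0.0011,  0.0001,  0.001 ]), 'joint_efforts': array([  0.0002, -92.6838,   1.9783, -37.0246,   0.0181,   0.002 ,
         0.    ]), 'position': array([ 0.2484, -0.5735,  0.4047]), 'tool_rot': array([-3.1416, -0.    ,  0.4087]), 'force': array([-0.1839,  0.8634,  0.2522]), 'moment': array([-0.0407, -0.0207,  0.009 ]), 'finger_force': 0.0, 'grip_width': 0.08536934591414033} 0.1547
```

View pics/s0.png

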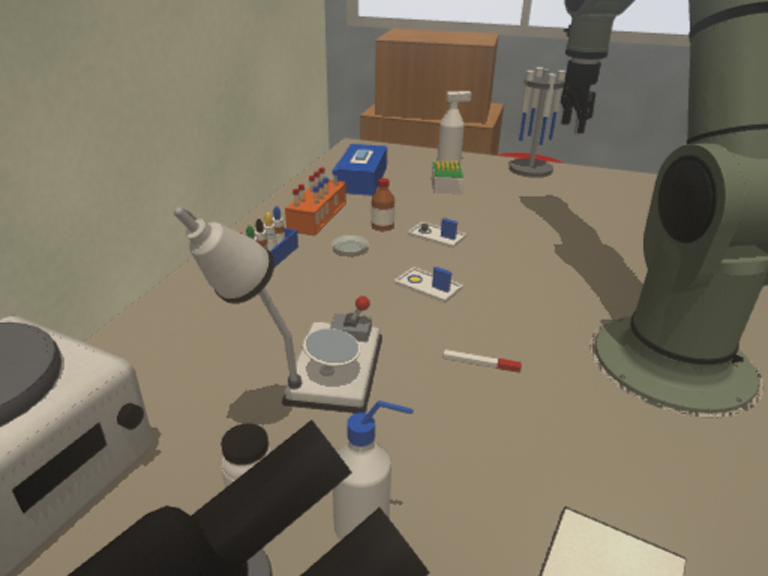

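View pics/t0.png

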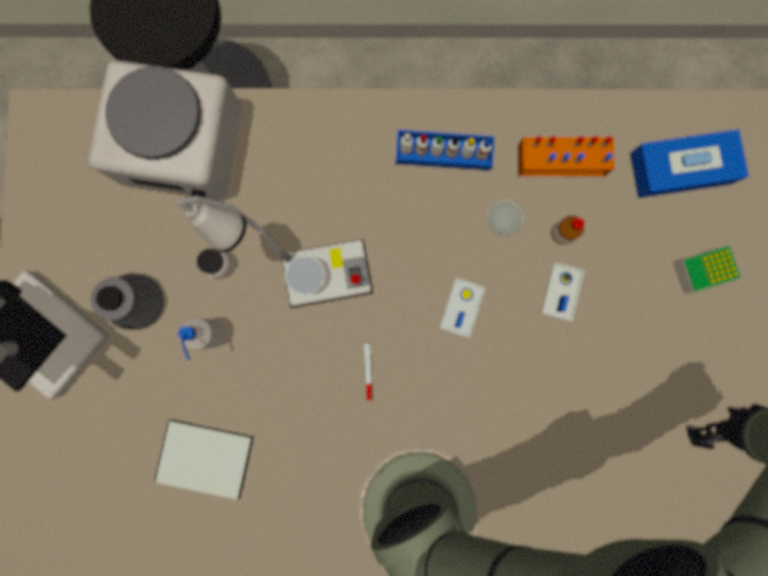

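Run:
```python
from h import *
np.set_printoptions(precision=4,suppress=True)
s=bot.grab_frame("side");t=bot.grab_frame("top")
def blob(p,box,f):
    l,tp,w,h=box; a=p["frame"][tp:tp+h,l:l+w].astype(int)
    m=f(a[...,0],a[...,1],a[...,2]); n,lab,st,c=cv2.connectedComponentsWithStats(m.astype(np.uint8))
    i=1+np.argmax(st[1:,4]); ys,xs=np.where(lab==i); pts=np.c_[xs+l,ys+tp].astype(np.float32)
    return c[i]+[l,tp],st[i,4],pts
red=lambda r,g,b:(r>110)&(g<70)&(b<70)
blue=lambda r,g,b:(b>r+35)&(b>70)
wh=lambda r,g,b:(np.minimum(np.minimum(r,g),b)>165)
rs=blob(s,(230,190,25,22),red);rt=blob(t,(228,175,20,20),red)
print("red",rs[0],rs[1],rt[0],rt[1],tri(s,rs[0],t,rt[0]),atz(t,rt[0],.098))
bs=blob(s,(288,138,25,28),blue);bt=blob(t,(366,193,18,20),blue)
print("handle",bs[0],bs[1],bt[0],bt[1],tri(s,bs[0],t,bt[0]),atz(t,bt[0],.045))
for nm,box,z in(("tray",(355,168,45,52),.009),("base",(180,155,75,55),.032)):
    w=blob(t,box,wh); q=cv2.boxPoints(cv2.minAreaRect(w[2])); W=np.array([atz(t,x,z) for x in q])
    print(nm,w[1],W[:,:2].tolist(),W.mean(0),[np.linalg.norm(W[i]-W[i-1]) for i in range(4)],[np.arctan2(*(W[i]-W[i-1])[1::-1]) for i in range(4)])
dk=blob(t,(368,176,18,14),lambda r,g,b:(r+g+b<240));print("ball",dk[0],dk[1],atz(t,dk[0],.016))
A=cv2.resize(t["frame"][165:220,350:405,::-1],(400,400),interpolation=cv2.INTER_CUBIC)
B=cv2.resize(t["frame"][150:210,180:255,::-1],(500,400),interpolation=cv2.INTER_CUBIC)[:, :400]
B=cv2.resize(t["frame"][150:225,180:255,::-1],(400,400),interpolation=cv2.INTER_CUBIC)
cv2.imwrite("pics/c1.png",np.hstack([A,B]))
```

```text
red [241.2449 201.0612] 49 [236.4857 185.4   ] 35 (array([0.5486, 0.152 , 0.1028]), np.float64(0.000928785218855965)) [0.5495 0.1525 0.098 ]
handle [298.8208 151.8019] 106 [375.4082 201.8367] 49 (array([ 0.4968, -0.3498,  0.0301]), np.float64(0.0007538238943683294)) [ 0.4963 -0.3452  0.045 ]
tray 389 [[0.4755476738425046, -0.30617756557282316], [0.5936680281367241, -0.3380978261527924], [0.5777348988563177, -0.4014864008008735], [0.4598428421028853, -0.36916168554048423]] [ 0.5267 -0.3537  0.009 ] [np.float64(0.06491256510160785), np.float64(0.12235735014327942), np.float64(0.06536035499124448), np.float64(0.12224329945735173)] [np.float64(1.3264333869559175), np.float64(-0.2639309064014471), np.float64(-1.8170512731588326), np.float64(2.873980499381371)]
base 287 [[0.5525033374930921, 0.32072010406113804], [0.5833230819449753, 0.1692890134844151], [0.5247999049076356, 0.15720745916614606], [0.4941844469299249, 0.3081285773175352]] [0.5387 0.2388 0.032 ] [np.float64(0.05966271484146139), np.float64(0.15453553585287447), np.float64(0.05975722722222883), np.float64(0.1539950978805836)] [np.float64(0.21264407204928884), np.float64(-1.370015353926377), np.float64(-2.9380120384098074), np.float64(1.7709378220999488)]
ball [377.6667 184.1111] 9 [ 0.5636 -0.3639  0.016 ]
```

View pics/c1.png

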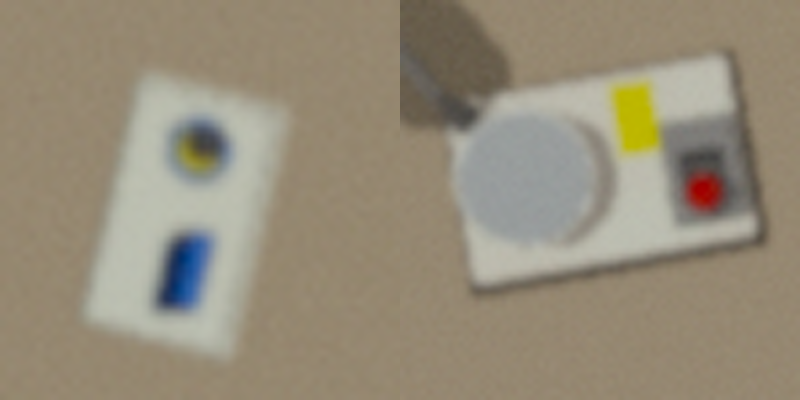

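The top view (c1) shows the ball tray on the left, with its handle toward the robot. The viewer is on the right: red ball at about (705,190), mirror centre about (525,175), base corners (477,285), (755,236) and (727,57) in the crop.

Run:
```python
from h import *
np.set_printoptions(precision=4,suppress=True)
t=bot.grab_frame("top")
f=lambda u,v:(180+(u-400)/5.333-.4,150+v/5.333-.4)
c=[atz(t,f(*x),.032) for x in((477,285),(755,236),(727,57))]
print(c,np.linalg.norm(c[0]-c[1]),np.linalg.norm(c[1]-c[2]))
d=c[0]-c[1];yaw1=np.arctan2(-d[0],d[1]);d=c[2]-c[1];yaw2=np.arctan2(d[1],d[0]);print("yaw",yaw1,yaw2)
print("origin",(c[0]+c[2])/2)
print("mirror",atz(t,f(525,175),.09))
# model fit check
tip=np.array([.549,.152])
for yw in(yaw1,yaw2):
    X=np.array([np.cos(yw),np.sin(yw)]);Y=np.array([-X[1],X[0]]);print("mirror from tip",tip+.034*X+.115*Y)
yw=(yaw1+yaw2)/2
p=np.array([.2484,-.5735]);
X=np.array([np.cos(yw),np.sin(yw)]);Yt=np.array([X[1],-X[0]])
for w in([.47,-.3],tip-.065*X):
    d=w-p;print("tool shift cm",100*d@X,100*d@Yt);p=np.array(w)
```

```text
[array([0.4914, 0.3103, 0.032 ]), array([0.5253, 0.1209, 0.032 ]), array([0.6488, 0.1407, 0.032 ])] 0.19247106353230414 0.12514221607160614
yaw 0.17705295024761103 0.1594099322549062
origin [0.5701 0.2255 0.032 ]
mirror [0.5606 0.2701 0.09  ]
mirror from tip [0.5622 0.2712]
mirror from tip [0.5643 0.2709]
tool shift cm 26.426611964246238 -23.25343587711626
tool shift cm 8.856714972624395 -43.239117766781206
```

Request:
arm_command:
  deltas:
    - [[2,-1.5,0],[0,0,0.12],0]
    - [[3,-2.9,0],[0,0,0.12],0]
    - [[3.3,-2.9,0],[0,0,0],0]
    - [[3.3,-2.9,0],[0,0,0],0]
    - [[3.3,-2.9,0],[0,0,0],0]
    - [[3.3,-2.9,0],[0,0,0],0]
    - [[3.3,-2.9,0],[0,0,0],0]
    - [[3.3,-2.9,0],[0,0,0],0]
    - [[1.6,-3.5,0.7],[0,0,0],0]
    - [[0.9,-4.3,0.7],[0,0,0],0]
    - [[0.9,-4.3,0.7],[0,0,0],0]
    - [[0.9,-4.3,0.7],[0,0,0],0]
    - [[0.9,-4.3,0.7],[0,0,0],0]
    - [[0.9,-4.3,0.7],[0,0,0],0]
    - [[0.9,-4.3,0.7],[0,0,0],0]
    - [[0.9,-4.3,0.7],[0,0,0],0]
    - [[0.9,-4.3,0.7],[0,0,0],0]
    - [[0.9,-4,0.7],[0,0,0],0]
    - [[0,0,0],[0,0,0],0]
  newtons: 30

```text
clock: 3.45
position: [0.4721, 0.1239, 0.3341]
tool_rot: [-3.14, 0.0, 0.175]
force: [0.0, -1.2, -0.9]
grip_width: -0.0001
finger_force: 0.0
```

Request:
arm_command:
  deltas:
    - [[0,-0.7,2],[0,0,0],0]
    - [[0,-0.7,3],[0,0,0],0]
    - [[0,0,2.6],[0,0,0],0]
    - [[2,0,0],[0,0,0],0]
    - [[2,0,0],[0,0,0],0]
    - [[0,0,0],[0,0,0],0]

```text
clock: 4.05
position: [0.5114, 0.1393, 0.2586]
tool_rot: [-3.141, -0.001, 0.168]
force: [-0.6, -0.5, 0.2]
grip_width: 0.0001
finger_force: 0.0
```

Run:
```python
from h import *
s=bot.grab_frame("side");t=bot.grab_frame("top")
A=cv2.resize(s["frame"][150:250,200:300,::-1],(400,400),interpolation=cv2.INTER_CUBIC)
B=cv2.resize(t["frame"][150:225,180:255,::-1],(400,400),interpolation=cv2.INTER_CUBIC)
cv2.imwrite("pics/c2.png",np.hstack([A,B]));print(bot.observe()["position"],bot.observe()["force"])
```

```text
[0.50943798 0.1389552  0.25856947] [-0.06903617  0.03254778 -0.18056887]
```

View pics/c2.png

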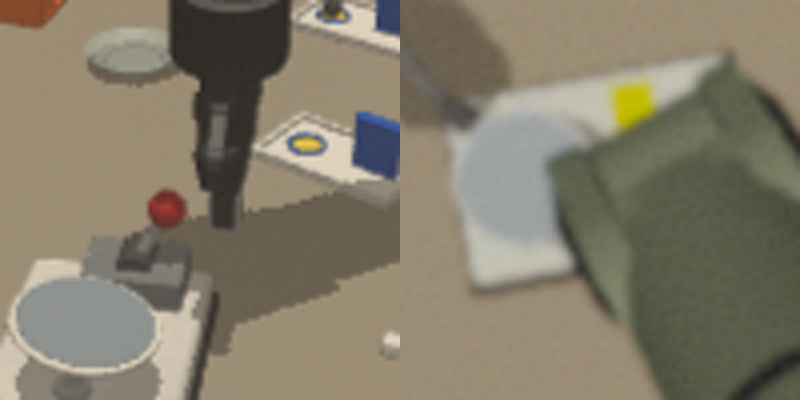

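c2 shows the closed fingers on the robot side of the red ball (165,208), level with it and with a small gap. Now the push.

Request:
arm_command:
  deltas:
    - [[1,0,0],[0,0,0],0]
    - [[1,0,0],[0,0,0],0]
    - [[0.8,0,0],[0,0,0],0]
    - [[0.8,0,0],[0,0,0],0]
    - [[0.8,0,0],[0,0,0],0]
    - [[0.8,0,0],[0,0,0],0]
    - [[0.5,0,0],[0,0,0],0]
    - [[0.4,0,0],[0,0,0],0]
    - [[0,0,0],[0,0,0],0]

```text
clock: 5.05
position: [0.5701, 0.1494, 0.2586]
tool_rot: [-3.142, -0.0, 0.169]
force: [0.6, 0.2, 0.6]
grip_width: -0.0001
finger_force: 0.0
```

Request:
arm_command:
  deltas:
    - [[0.3,0,0],[0,0,0],0]
    - [[0.3,0,0],[0,0,0],0]
    - [[0.2,0,0],[0,0,0],0]

```text
clock: 5.35
position: [0.5742, 0.1503, 0.2578]
tool_rot: [3.14, 0.011, 0.169]
force: [-43.7, -7.4, 27.9]
grip_width: -0.0002
finger_force: 22.3
```

Run:
```python
from h import *
s=bot.grab_frame("side")
cv2.imwrite("pics/c3.png",cv2.resize(s["frame"][160:240,200:280,::-1],(480,480),interpolation=cv2.INTER_CUBIC));o=bot.observe();print(o["position"],o["force"])
```

```text
[0.57411372 0.15036214 0.25787559] [-37.97314268  -5.95768427  25.02718585]
```

View pics/c3.png

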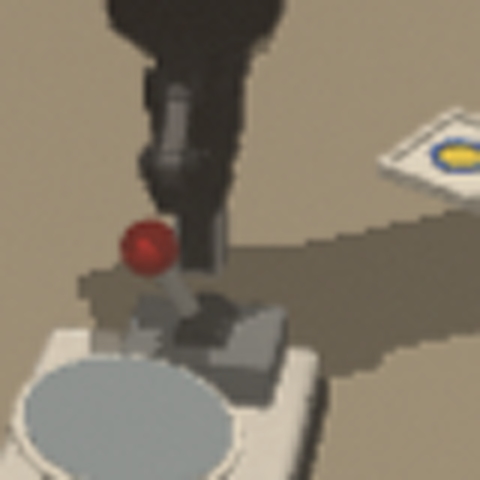

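c3 shows the red ball (150,247) leaning over to the +x side, and the force jumped to about 40 N at the hard stop. I'll back off, rise and go to the tray.

Request:
arm_command:
  deltas:
    - [[-1,0,0],[0,0,0],0]
    - [[-3,0,0],[0,0,0],0]
    - [[0,0,-3],[0,0,0],0]
    - [[0,0,-4],[0,0,0.144],0]
    - [[0,0,-3],[0,0,0.144],0]
    - [[0,0,0],[0,0,0.144],6]
    - [[0.84,4.4,0],[0,0,0],6]
    - [[0.84,4.4,0],[0,0,0],6]
    - [[0.84,4.4,0],[0,0,0],6]
    - [[0.84,4.4,0],[0,0,0],6]
    - [[0.84,4.4,0],[0,0,0],6]
    - [[0.84,4.4,0],[0,0,0],6]
    - [[0.84,4.4,0],[0,0,0],6]
    - [[0.84,4.4,0],[0,0,0],6]
    - [[0.84,4.4,0],[0,0,0],6]
    - [[0.84,4.4,0],[0,0,0],6]
    - [[0.84,4,0],[0,0,0],6]
    - [[0,0,0],[0,0,0],6]

```text
clock: 7.2
position: [0.5006, -0.349, 0.3587]
tool_rot: [3.139, -0.001, -0.27]
force: [-0.6, -0.2, 0.2]
grip_width: 0.06
finger_force: 0.0
```

Run:
```python
from h import *
np.set_printoptions(precision=4,suppress=True)
o=bot.observe();p=o["position"];y=o["tool_rot"][2];print(p,o["tool_rot"],o["grip_width"],o["force"])
for h in([.4962,-.3455],):
    d=np.array(h)-p[:2];print(d@[np.cos(y),np.sin(y)]*100,d@[np.sin(y),-np.cos(y)]*100)
s=bot.grab_frame("side")
for n,z in(("tray_handle",.028),("ball_center",.014)):
    for m in bot.mark_of(n,s)[:2]: print(n,m["p"],m["at"],atz(s,m["at"],z))
a=s["frame"][195:210,228:246].astype(int);m=(a[...,0]>110)&(a[...,1]<70);ys,xs=np.where(m)
uv=(xs.mean()+228,ys.mean()+195) if m.any() else None;print("red",uv,uv and atz(s,uv,.098))
c=cv2.resize(s["frame"][90:190,250:350,::-1],(500,500),interpolation=cv2.INTER_CUBIC);cv2.imwrite("pics/c4.png",c)
```

```text
[ 0.5006 -0.349   0.3587] [ 3.1389 -0.0006 -0.2697] 0.05996480431552873 [-0.6332 -0.1921  0.1892]
-0.5208274234736039 -0.2166974218254385
tray_handle 0.88 [301.2, 157.4] [ 0.4787 -0.3106  0.028 ]
tray_handle 0.66 [313.3, 240.6] [0.3459 0.1588 0.028 ]
ball_center 0.56 [281.5, 150.7] [ 0.5681 -0.3699  0.014 ]
red (np.float64(228.0), np.float64(200.5)) [0.585  0.1544 0.098 ]
```

View pics/c4.png

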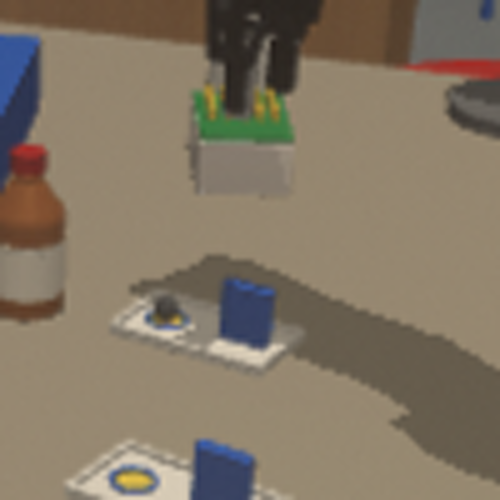

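c4 shows the open gripper above, the handle at (247,315), and the ball in its pocket at (167,308). Descending now.

Request:
arm_command:
  deltas:
    - [[-0.5,-0.2,2],[0,0,0],6]
    - [[0,0,4],[0,0,0],6]
    - [[0,0,4],[0,0,0],6]
    - [[0,0,3],[0,0,0],6]
    - [[0,0,2],[0,0,0],6]
    - [[0,0,1.3],[0,0,0],6]
    - [[0,0,0.7],[0,0,0],6]
    - [[0,0,0],[0,0,0],6]

```text
clock: 8.15
position: [0.4984, -0.3397, 0.1886]
tool_rot: [-3.141, 0.0, -0.262]
force: [1.0, 0.4, 0.3]
grip_width: 0.06
finger_force: 0.0
```

Run:
```python
from h import *
s=bot.grab_frame("side");o=bot.observe();print(o["position"],o["force"])
cv2.imwrite("pics/c5.png",cv2.resize(s["frame"][120:180,265:325,::-1],(480,480),interpolation=cv2.INTER_CUBIC))
```

```text
[ 0.49850427 -0.34001226  0.18924785] [ 0.31001605 -0.6096075   0.30785484]
```

View pics/c5.png

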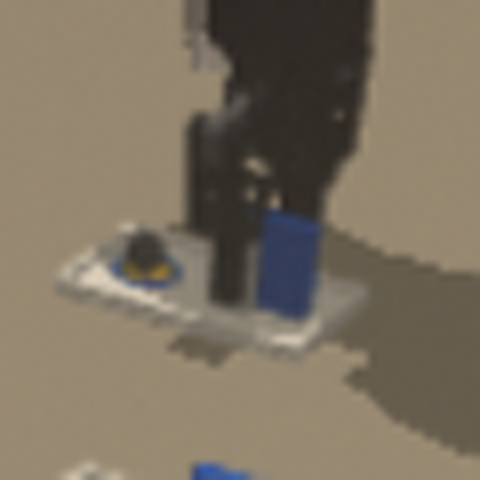

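Run:
```python
from h import *
np.set_printoptions(precision=1,suppress=True)
s=bot.grab_frame("side");o=bot.observe();p=o["position"];y=-.264
X=np.array([np.cos(y),np.sin(y),0]);Y=np.array([-X[1],X[0],0]);Z=np.array([0,0,1.])
print("near finger tip",proj(s,[[*(p+Y*.03+X*d)[:2],.018] for d in(-.011,.011)]))
a=s["frame"][135:170,285:315].astype(int);m=(a[...,2]>a[...,0]+35)&(a[...,2]>70);n,l,st,c=cv2.connectedComponentsWithStats(m.astype(np.uint8));print(st[1:]+[285,135,0,0,0])
for h in((.4962,-.3455),(.4862,-.3455),(.4962,-.3355)):
  H=np.array([*h,.028]);q=proj(s,[H+a*X*.02+b*Y*.006+cc*Z*.024 for a in(-1,1) for b in(-1,1) for cc in(-1,1)])
  print(h,q.min(0),q.max(0))
  H=H+X*.067-Z*.014;q=proj(s,[H]);print("ball",q)
```

```text
near finger tip [[296.3 159.4]
 [291.1 157.8]]
[[298 147   7  12  62]]
(0.4962, -0.3455) [292.7 145.1] [304.6 160.5]
ball [[282.9 151.7]]
(0.4862, -0.3455) [295.3 145.5] [307.3 160.9]
ball [[285.4 152.1]]
(0.4962, -0.3355) [292.1 146.2] [304.1 161.6]
ball [[282.2 152.8]]
```

The model's handle edges (293–305) match the picture, so the pads are centred along the fin and about 5 mm off sideways. I'll correct that and close.

Request:
arm_command:
  deltas:
    - [[0,0.5,0],[0,0,0],5]
    - [[0,0,0],[0,0,0],4]
    - [[0,0,0],[0,0,0],3]
    - [[0,0,0],[0,0,0],2.2]
    - [[0,0,0],[0,0,0],1.6]
    - [[0,0,0],[0,0,0],1]
    - [[0,0,0],[0,0,0],0.5]
    - [[0,0,0],[0,0,0],0.5]
    - [[0,0,0],[0,0,0],0.5]
  newtons: 70

```text
clock: 9.15
position: [0.4969, -0.3452, 0.1889]
tool_rot: [3.141, -0.0, -0.263]
force: [-1.1, -0.9, 5.9]
grip_width: 0.011
finger_force: 68.0
```

Request:
arm_command:
  deltas:
    - [[0,0,-0.3],[0,0,0],0.5]
    - [[0,0,-0.6],[0,0,0],0.5]
    - [[0,0,-1],[0,0,0],0.5]
    - [[0,0,-1.3],[0,0,0],0.5]
    - [[0,0,-1.3],[0,0,0],0.5]
    - [[0,0,-1.3],[0,0,0],0.5]
    - [[0,0,-1.3],[0,0,0],0.5]
    - [[0,0,-1.3],[0,0,0],0.5]
    - [[0,0,-1.3],[0,0,0],0.5]
    - [[0,0,-1.3],[0,0,0],0.5]
    - [[0,0,-1],[0,0,0],0.5]
    - [[0,0,-0.6],[0,0,0],0.5]
    - [[0,0,-0.3],[0,0,0],0.5]
    - [[0,0,0],[0,0,0],0.5]

```text
clock: 10.55
position: [0.4969, -0.345, 0.3178]
tool_rot: [-3.142, -0.0, -0.263]
force: [1.4, 0.9, -2.3]
grip_width: 0.0112
finger_force: 68.0
```

Run:
```python
from h import *
s=bot.grab_frame("side");o=bot.observe();print(o["position"],o["tool_rot"],o["force"],o["grip_width"])
cv2.imwrite("pics/c6.png",cv2.resize(s["frame"][95:185,255:345,::-1],(540,540),interpolation=cv2.INTER_CUBIC))
```

```text
[ 0.49682693 -0.34498631  0.31742644] [-3.14145780e+00  4.03392331e-04 -2.63234681e-01] [-0.88306105  0.39195418 -1.65365747] 0.011325752793552187
```

View pics/c6.png

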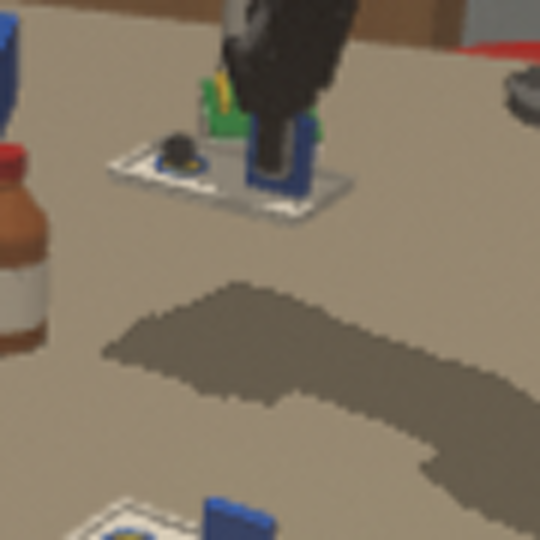

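c6 shows the tray lifted and level, with the ball (180,150) in its pocket. Next I raise it and turn it to about yaw 0.35.

Request:
arm_command:
  deltas:
    - [[0,0,-0.1],[0,0,-0.02],0.5]
    - [[0,0,-0.2],[0,0,-0.035],0.5]
    - [[0,0,-0.3],[0,0,-0.05],0.5]
    - [[0,0,-0.3],[0,0,-0.05],0.5]
    - [[0,0,-0.3],[0,0,-0.05],0.5]
    - [[0,0,-0.3],[0,0,-0.05],0.5]
    - [[0,0,-0.3],[0,0,-0.05],0.5]
    - [[0,0,-0.3],[0,0,-0.05],0.5]
    - [[0,0,-0.3],[0,0,-0.05],0.5]
    - [[0,0,-0.3],[0,0,-0.05],0.5]
    - [[0,0,-0.3],[0,0,-0.05],0.5]
    - [[0,0,-0.2],[0,0,-0.05],0.5]
    - [[0,0,-0.1],[0,0,-0.035],0.5]
    - [[0,0,0],[0,0,-0.02],0.5]
    - [[0,0,0],[0,0,0],0.5]

```text
clock: 12.1
position: [0.4968, -0.3451, 0.3506]
tool_rot: [-3.141, 0.0, 0.348]
force: [0.0, 0.0, -2.4]
grip_width: 0.0114
finger_force: 68.0
```

Request:
arm_command:
  deltas:
    - [[0.15,-0.4,0],[0,0,0],0.5]
    - [[0.3,-0.8,0],[0,0,0],0.5]
    - [[0.5,-1.4,0],[0,0,0],0.5]
    - [[0.7,-1.9,0],[0,0,0],0.5]
    - [[0.85,-2.3,0],[0,0,0],0.5]
    - [[0.85,-2.3,0],[0,0,0],0.5]
    - [[0.85,-2.3,0],[0,0,0],0.5]
    - [[0.85,-2.3,0],[0,0,0],0.5]
    - [[0.85,-2.3,0],[0,0,0],0.5]
    - [[0.85,-2.3,0],[0,0,0],0.5]
    - [[0.85,-2.3,0],[0,0,0],0.5]
    - [[0.85,-2.3,0],[0,0,0],0.5]
    - [[0.85,-2.3,0],[0,0,0],0.5]
    - [[0.85,-2.3,0],[0,0,0],0.5]
    - [[0.85,-2.3,0],[0,0,0],0.5]
    - [[0.85,-2.3,0],[0,0,0],0.5]
    - [[0.7,-1.9,0],[0,0,0],0.5]
    - [[0.5,-1.4,0],[0,0,0],0.5]
    - [[0.3,-0.8,0],[0,0,0],0.5]
    - [[0.15,-0.4,0],[0,0,0],0.5]

```text
clock: 14.1
position: [0.4991, 0.0462, 0.3508]
tool_rot: [-3.141, -0.0, 0.348]
force: [0.4, 1.0, -2.1]
grip_width: 0.0114
finger_force: 68.2
```

Request:
arm_command:
  deltas:
    - [[0.15,-0.4,0],[0,0,0],0.5]
    - [[0.3,-0.8,0],[0,0,0],0.5]
    - [[0.5,-1.4,0],[0,0,0],0.5]
    - [[0.7,-1.9,0],[0,0,0],0.5]
    - [[0.7,-2,0],[0,0,0],0.5]
    - [[0.7,-2,0],[0,0,0],0.5]
    - [[0.7,-2,0],[0,0,0],0.5]
    - [[0.7,-2,0],[0,0,0],0.5]
    - [[0.7,-1.9,0],[0,0,0],0.5]
    - [[0.6,-1.7,0],[0,0,0],0.5]
    - [[0.5,-1.4,0],[0,0,0],0.5]
    - [[0.3,-0.8,0],[0,0,0],0.5]
    - [[0.15,-0.4,0],[0,0,0],0.5]
    - [[0,0,0],[0,0,0],0.5]
    - [[0,0,0],[0,0,0],0.5]

```text
clock: 15.6
position: [0.4991, 0.243, 0.3507]
tool_rot: [3.141, 0.0, 0.346]
force: [-0.1, 0.6, -2.5]
grip_width: 0.0112
finger_force: 68.2
```

Run:
```python
from h import *
np.set_printoptions(precision=4,suppress=True)
s=bot.grab_frame("side");t=bot.grab_frame("top");o=bot.observe();p=o["position"];y=o["tool_rot"][2];print(p,o["tool_rot"],o["force"])
print("ball pred",p+[.067*np.cos(y),.067*np.sin(y),-.188+.014-.0008])
for n in("ball_center","mirror","tray_pocket","switch_tip"):
    a=bot.mark_of(n,s);b=bot.mark_of(n,t);print(n,[(round(m["p"],2),m["at"]) for m in a[:2]+b[:2]])
    if a: print(" s",atz(s,a[0]["at"],{"ball_center":.165,"mirror":.09,"tray_pocket":.165,"switch_tip":.098}[n]))
    if a and b: print(" tri",tri(s,a[0]["at"],t,b[0]["at"]))
A=cv2.resize(s["frame"][150:290,165:305,::-1],(400,400),interpolation=cv2.INTER_CUBIC)
B=cv2.resize(t["frame"][140:215,180:255,::-1],(400,400),interpolation=cv2.INTER_CUBIC)
cv2.imwrite("pics/c7.png",np.hstack([A,B]))
```

```text
[0.4991 0.243  0.3507] [3.1413 0.0001 0.3458] [ 0.2302 -0.4186 -1.7517]
ball pred [0.5621 0.2657 0.1759]
ball_center [(0.51, [219.5, 200.3])]
 s [0.5653 0.2571 0.165 ]
mirror [(0.63, [222.4, 228.2]), (0.62, [207.1, 183.2]), (0.49, [139.5, 223.1])]
 s [0.557  0.2643 0.09  ]
 tri (array([0.5593, 0.2569, 0.0841]), np.float64(0.0016452764017081216))
tray_pocket [(0.57, [219.1, 196.2])]
 s [0.5732 0.2405 0.165 ]
switch_tip [(0.47, [232.3, 172.3])]
```

View pics/c7.png

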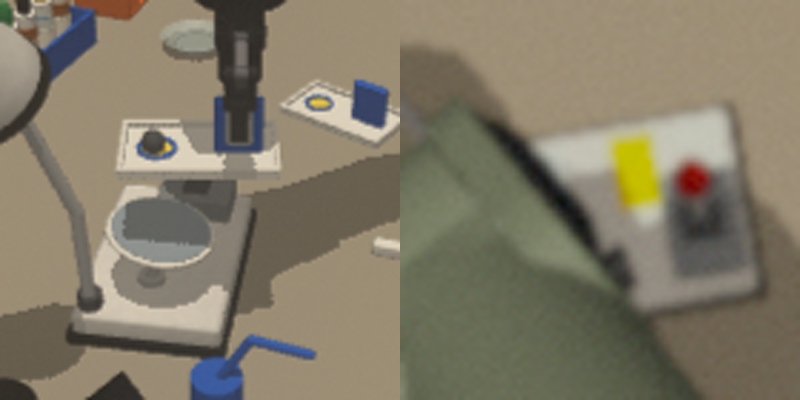

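c7 shows the toggle on (red ball at the +x end, (693,180)). The tray is level with the ball (154,142) in its pocket, and the mirror is seen in side at about (159,232). I'll check the mirror position by fitting.

Run:
```python
from h import *
np.set_printoptions(precision=4,suppress=True)
s=bot.grab_frame("side");t=bot.grab_frame("top")
print("mirror s",atz(s,(165+159/2.857-.4,150+232/2.857-.4),.09))
a=t["frame"][165:182,226:245].astype(int);ys,xs=np.where((a[...,0]>110)&(a[...,1]<70)&(a[...,2]<70));r=atz(t,(xs.mean()+226,ys.mean()+165),.098)
y=.168;X=np.array([np.cos(y),np.sin(y)]);Y=np.array([-X[1],X[0]]);print("tip",r,"mirror",r[:2]-.014*X+.115*Y)
# expected ellipse projections for candidates vs. observed box (103..215,192..272)
def rim(c):
    th=np.linspace(0,6.28,90);n=np.sin(.15);u=np.array([X[0]*np.cos(.15),X[1]*np.cos(.15),n]);v=np.array([*Y,0])
    q=proj(s,[np.array([*c,.09])+.047*(np.cos(k)*u+np.sin(k)*v) for k in th]);q=(q+.5-[165,150])*2.857
    return q.min(0),q.max(0)
for c in((.562,.2705),(.557,.265),(.562,.266)): print(c,*rim(c))
g=s["frame"][190:215,205:235].astype(int);m=g.sum(2)<190
n,l,st,c=cv2.connectedComponentsWithStats(m.astype(np.uint8));i=1+np.argmax(st[1:,4]);uv=c[i]+[205,190]
print("ball",uv,st[i,4],atz(s,uv,.1759), "pred px",proj(s,[.5621,.2657,.1759]))
```

```text
mirror s [0.558  0.2758 0.09  ]
tip [0.5928 0.1601 0.098 ] mirror [0.5597 0.2712]
(0.562, 0.2705) [101.9469 194.145 ] [211.7931 264.2233]
(0.557, 0.265) [110.0753 191.8671] [219.4375 261.5139]
(0.562, 0.266) [104.1826 191.3925] [213.5762 260.9624]
ball [231.8889 213.5556] 9 [0.5125 0.3135 0.1759] pred px [[219.2464 198.4941]]
```

Request:
arm_command:
  deltas:
    - [[0,-0.1,0.2],[0,0,0],0.5]
    - [[-0.1,-0.1,0.4],[0,0,0],0.5]
    - [[0,-0.1,0.5],[0,0,0],0.5]
    - [[0,-0.05,0.5],[0,0,0],0.5]
    - [[0,0,0.5],[0,0,0],0.5]
    - [[0,0,0.3],[0,0,0],0.5]
    - [[0,0,0.2],[0,0,0],0.5]
    - [[0,0,0],[0,0,0],0.5]
    - [[0,0,0],[0,0,0],0.5]
    - [[0,0,0],[0,0,0],0.5]
    - [[0,0,0],[0,0,0],0.5]
    - [[0,0,0],[0,0,0],0.5]

```text
clock: 17.4
position: [0.4968, 0.2467, 0.3248]
tool_rot: [-3.142, -0.0, 0.347]
force: [-0.2, 0.1, -2.6]
grip_width: 0.0111
finger_force: 68.2
```

Run:
```python
from h import *
np.set_printoptions(precision=4,suppress=True)
s=bot.grab_frame("side");o=bot.observe();p=o["position"];y=o["tool_rot"][2];print(o["clock"],p,o["tool_rot"],o["force"],o["finger_force"])
print("pred",p+[.067*np.cos(y),.067*np.sin(y),-.1748])
print(bot.mark_of("ball_center",s)[:1],proj(s,p+[.067*np.cos(y),.067*np.sin(y),-.1748]))
cv2.imwrite("pics/c8.png",cv2.resize(s["frame"][170:270,180:290,::-1],(660,600),interpolation=cv2.INTER_CUBIC))
```

```text
17.45 [0.4968 0.2466 0.3248] [-3.1416 -0.0001  0.3468] [-0.9114 -0.0284 -2.0491] 68.20045351982117
pred [0.5598 0.2694 0.15  ]
[{'at': [220.4, 213.2], 'p': 0.48}] [[219.8611 208.7473]]
```

View pics/c8.png

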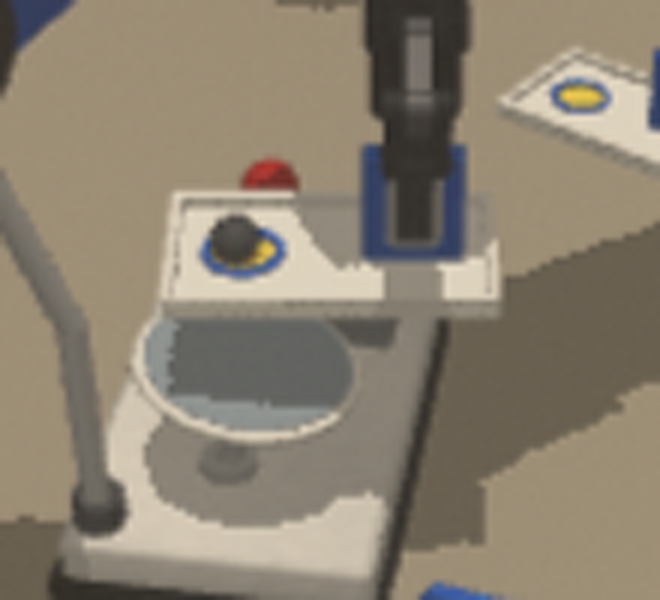

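c8 shows the tray level above the mirror, touching nothing. The ball (235,240) is in its pocket over the mirror's middle, and the toggle is on. Handing in.

```bash
python3 -c "
from workcell import bot
print(bot.job_done())"
```

```text
the job is handed in; nothing more can be done
None
```

I handed the job in at about 17.5 s: the lamp is on, and the gripper holds the tray level with the ball in its pocket, over the mirror's middle to within a few mm and about 6 cm above it; pushing the toggle to its stop put about 44 N on the closed fingertips.

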